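# Offer up the holder flange over the polisher's drive platen

### The job

Take the loose lid off the polisher's bowl and set it down gently, knob up, in the middle of the rubber mat. Then pick up the oblong flange plate by its bar and hold it level, hovering about 15 mm (a finger's breadth) above the raised steel seat in the bowl and touching nothing but the gripper, turned so that each of its four holes is centred over a threaded hole and a colleague can start the screws. Finish while still holding it there, motionless; leave the other things on the bench and on the tray where they are.

Things in the scene. Friction and masses are not known exactly. Their poses are not given: they have to be found in the camera images.
- machine: benchtop polisher, fixed: white round housing 230 mm across and 85 mm high, on it a black open bowl (outer diameter 202 mm, wall 7 mm, rim 125 mm above the bench); a black control pod 130 mm wide and 55 mm high sticks out 155 mm from the axis along its -x. Origin on the bowl's axis at bench level, z up. The bowl starts covered by the lid
- seat (a point): centre of the top face of the steel seat inside the bowl, hidden under the lid at first; the seat is a raised block 120 x 80 mm (long side along this point's x, z up) on a round turntable plate 168 mm across, on the bowl's axis. Its top is 115 mm above the bench, 10 mm below the bowl's rim. Fixed; its yaw differs from the machine's
- thread0 (a point): mouth of a threaded hole (8 mm across) in the seat's top face, at +46, +27 mm from the seat's centre along the seat's x and y
- thread1 (a point): mouth of a threaded hole (8 mm across) in the seat's top face, at -46, +27 mm from the seat's centre along the seat's x and y
- thread2 (a point): mouth of a threaded hole (8 mm across) in the seat's top face, at -46, -27 mm from the seat's centre along the seat's x and y
- thread3 (a point): mouth of a threaded hole (8 mm across) in the seat's top face, at +46, -27 mm from the seat's centre along the seat's x and y
- lid: loose black round lid, 200 mm across, about 0.35 kg: flat disc 8 mm thick over a locating disc 176 mm across and 5 mm deep that sits inside the bowl's mouth with 6 mm to spare all round; a plain metal knob stands on its middle. Origin at the centre of its underside (the locating disc's), z up towards the knob
- lid_knob (a point): middle of the lid's knob, 41 mm above the lid's underside, on its axis: a round knob 34 mm across and 24 mm high (its top 53 mm, its lower edge 29 mm above the lid's underside), on a stem 20 mm across; the lid's top face is 28 mm below this point
- mat: flat grey square rubber mat 220 x 220 x 4 mm, fixed on the bench on one side of the polisher (left or right). Origin at the centre of its underside, z up
- tray: grey flat block 240 x 200 x 20 mm, fixed on the bench on the other side of the polisher; the flange plate lies on it. Origin at the centre of its underside, z up
- flange: oblong aluminium flange plate, loose, about 0.3 kg, 120 x 80 x 6 mm (long side along x) with four plain through holes 16 mm across and an upright grip bar on top. Origin at the centre of its underside, z up. Its hole pattern is the seat's, so it fits equally well turned by half a turn
- flange_bar (a point): point to grip on the flange's bar, 33 mm above the plate's underside, on its centre: the bar is 60 mm long along the flange's x, 14 mm thick along its y, and reaches from the plate's top face to 46 mm above the underside
- hole0 (a point): centre of a hole of the flange, at its underside, at +46, +27 mm along the flange's x and y
- hole1 (a point): centre of a hole of the flange, at its underside, at -46, +27 mm along the flange's x and y
- hole2 (a point): centre of a hole of the flange, at its underside, at -46, -27 mm along the flange's x and y
- hole3 (a point): centre of a hole of the flange, at its underside, at +46, -27 mm along the flange's x and y
- puck_a: bystander: black mounted specimen 30 mm across, 20 mm high, standing on the tray near a corner. Origin under its centre
- puck_b: bystander: black mounted specimen 30 mm across, 20 mm high, on the bench. Origin under its centre
- blank: bystander: round aluminium blank 90 mm across and 8 mm thick without holes, with a bar on top (38 mm high in all), on the bench; not the flange. Origin under its centre
- bottle: bystander: white bottle 60 mm across, 150 mm high. Origin under its centre
- beaker: bystander: glass beaker 70 mm across, 90 mm high. Origin under its centre
- driver: bystander: screwdriver lying on the bench
- jar: bystander: amber jar 60 mm across, 70 mm high. Origin under its centre
- platen: the turntable plate (168 mm across, 16 mm thick) in the bowl together with the seat on it, 30 mm high in all; origin at the centre of its underside, z up, x along the seat's long side
There are look-alikes about, which are no part of the job. What is shaped like the flange but blue or yellow is not meant.

How it is judged:
By the outcome, as a careful person would: the job done as asked, in the order asked, and still so for the second after the job is handed in, while the arm keeps its last pose, push and grip.
It also fails if it takes over 64 s, if anything falls off the work surface, if the arm or the gripper's body presses on something with over 40 N, if the wrist force passes 120 N, or if a joint passes its speed limit or range.

### The arm

A 7-joint arm with a two-finger parallel gripper is mounted at the origin on the work surface. World frame = base frame: x ahead of the robot, y to its left, z up, the work surface at z = 0. Lengths are in m, angles in rad, forces in N, time in s.
With the tool pointing down it reaches from about 0.4 to 0.85 m from the base axis. Payload 10.4 kg.
Tool frame: the origin (TCP) lies midway between the tips of the shut fingers; the grasp point (between the pads) lies 19 mm behind it (manip.pinch_z is the distance from the TCP to the grasp point, in m); y points along the fingers, x is the direction in which the jaws open and shut, and the axes are right-handed (so a half turn about y gives the same grasp; the last joint's range is limited). The gripper opens to 85 mm and grips with 20 to 120 N. Pads are 22 mm wide; open, the fingers measure 114 mm over their backs; the gripper's body (76 mm by 85 mm) begins 54 mm behind the grasp point. The pads swing forward as they close: fully open they stand 13 mm farther back than shut.
Start: joints at [-1.273, 0.332, -0.065, 1.46, 0.022, 1.35, -0.088], TCP at [0.197, 0.593, 0.231] pointing down, gripper open.
Joint ranges: [-2.6, 2.6], [-0.5, 2.12], [-1.47, 1.34], [0.16, 2.42], [-1.27, 4.41], [0.06, 2.06], [-2.6, 2.6]. Speed limits (rad/s): [2.22, 2.22, 2.79, 2.79, 3.14, 3.14, 3.14].

### API

Orientations are given as a unit quaternion [x, y, z, w].
In Python, from workcell import manip gives the robot as it stands.
- The arm moves only by the shell command python3 -m pendant 'ROWS' [OPENING] [FORCE]. ROWS is a JSON object of lists of equal length, an entry for each row: "offset": the shift along the tool's x, y, z scaled (see below), a list of three; "turn": the turn, a rotation vector about the tool's x, y, z scaled (see below), a list of three. A call has 1 to 12 rows; each row is the pose to reach, as a shift and turn from the pose measured when the call began, along the tool's axes at that moment; what a row does not reach only later rows make up. The controller multiplies each number of a shift by 200 mm and each number of a turn by 45 degrees. A row lasts 1/8 s, in which the tool goes at most 62.5 mm and 10.7 degrees, less where a joint would pass 70% of its speed; a pose out of reach is approached as far as the arm can. A call with a number of a shift or a turn outside -1 to 1 is refused whole. A call with a gripper value outside its range is refused whole. OPENING is the opening in per cent of the stroke, from 0 (shut) to 100 (fully open), set as the call begins (- or left out, the last holds). The fingers move at their own pace and stop on an object; FORCE is the grip in N (left out, the last holds). Time passes only in rows, so rows that repeat a pose let the fingers close. It gives the time, the measured TCP pose, the force and the opening at its end, in the units of the state.
- manip.get_obs(): the state, without advancing time (a new reading comes with each control period).
- manip.camera(name): name is "side" or "top" or "wrist"; returns (picture, depth): 420x560x3 uint8, red, green, blue; 420x560 float32, m along the optical axis (not along the pixel's ray), 0 where there is no reading.
- manip.camera_model(name): a dict with "intrinsics" (3x3 intrinsics, pixels), "R" (3x3) and "t" (3): a world point X has camera coordinates R X + t; the wrist camera has in their place "tool_from_camera" (4x4, takes a point from camera to tool coordinates, whose origin is the TCP and whose axes are the tool frame's). Camera axes: x right, y down, z forward; pixel columns grow to the right and rows downward; lengths in m; the calibration is good to about 2 mm. The wrist camera is an equidistant fisheye: a pixel r from the principal point sees the ray r / f radians off the axis. A picture is of the moment at which its call begins: read the wrist's pose just before it. camera_model takes no time and is no camera call.
- manip.hand_in(): hands the job in, once; it reports no verdict.
The state is a dict: "clock": time; "joint_pos": joint angles; "joint_velocities": joint speeds; "tau": joint torques, N m; "position": TCP position; "ee_rot": TCP orientation; "ft_force": force on the tool from outside, world axes, zero at the start; "torque": the same for the moment, N m; "grip_width": opening from 0.0 (shut) to 1.0 (fully open).
Only numpy, scipy, OpenCV 4.12 (cv2) and the standard library are available. Lean on these libraries where they do the work, as an engineer would, in place of code of your own. Each camera call takes 0.05 s, during which the arm holds its last target. There are 200 camera calls.

## Working session

There is one attempt and no reset: what is moved stays moved. The work goes in short steps, Python scripts to look and compute and a shell command to move; the robot and the scene stay as the last step left them, time stands still between calls to the robot, and variables do not carry over. Pictures are saved under pics/ and viewed, about 8 in all and at most 12, crops included, and the job is handed in when it is done.

```bash
ls; mkdir -p pics
cat > look.py <<'E'
import sys,cv2,numpy as np,json
from workcell import manip
o=manip.get_obs()
print({k:np.round(o[k],4).tolist() for k in("clock","position","ee_rot","ft_force","grip_width","joint_pos")})
for n in sys.argv[2:]:
    p,d=manip.camera(n)
    cv2.imwrite(f"pics/{sys.argv[1]}_{n}.png",p[:,:,::-1]); np.savez(f"{sys.argv[1]}_{n}.npz",p=p,d=d,pos=o["position"],q=o["ee_rot"])
    m=manip.camera_model(n); print(n,{k:np.round(v,4).tolist() for k,v in m.items()})
E
python3 look.py a top side wrist; python3 -c "
import cv2
cv2.imwrite('pics/a_all.png',cv2.vconcat([cv2.imread('pics/a_top.png')]))
print(__import__('workcell').manip.pinch_z)"
```

```text
pics
{'clock': 0.0, 'position': [0.197, 0.5927, 0.2305], 'ee_rot': [0.5738, 0.4133, -0.4141, -0.5731], 'ft_force': [-0.1633, 0.2034, 0.4445], 'grip_width': 1.0012, 'joint_pos': [-1.2726, 0.3329, -0.0647, 1.461, 0.0216, 1.3499, -0.0885]}
top {'intrinsics': [[485.9696, 0.0, 283.4926], [0.0, 485.9696, 208.6829], [0.0, 0.0, 1.0]], 'R': [[-0.0151, -0.9999, 0.0011], [-0.9928, 0.0149, -0.119], [0.119, -0.0029, -0.9929]], 't': [0.0863, 0.5137, 1.6225]}
side {'intrinsics': [[397.0683, 0.0, 282.9214], [0.0, 397.0683, 205.924], [0.0, 0.0, 1.0]], 'R': [[-0.9557, -0.2936, -0.0201], [-0.136, 0.5013, -0.8545], [0.261, -0.814, -0.519]], 't': [0.5197, 0.1104, 1.2482]}
wrist {'intrinsics': [[325.1923, 0.0, 282.1198], [0.0, 325.1923, 206.6842], [0.0, 0.0, 1.0]], 'tool_from_camera': [[1.0, -0.0004, -0.0, 0.0], [-0.0001, -0.2887, 0.9574, -0.1427], [-0.0004, -0.9574, -0.2887, 0.0732], [0.0, 0.0, 0.0, 1.0]]}
0.0187
```

View pics/a_top.png

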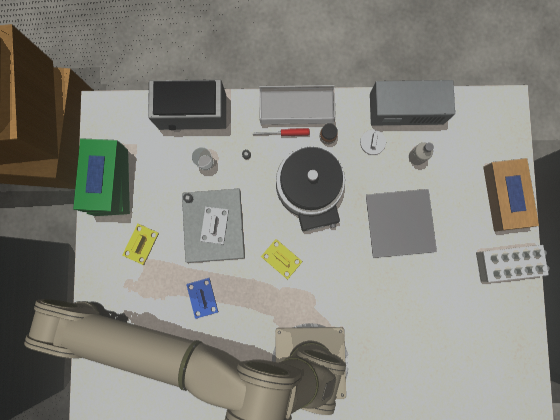

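View pics/a_side.png

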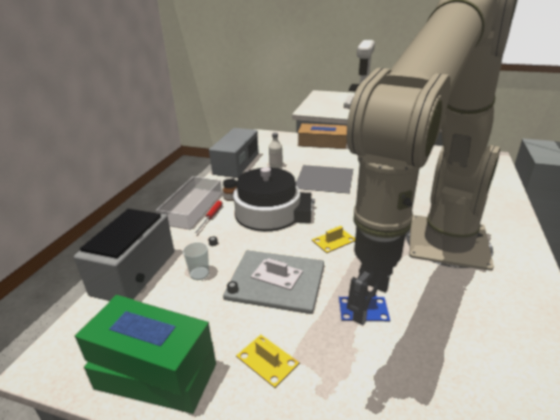

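```bash
cat > geo.py <<'E'
import numpy as np,cv2
from workcell import manip
from scipy.spatial.transform import Rotation as Rn
def ray(n,uv,pos=None,q=None):
    m=manip.camera_model(n);K=np.array(m["intrinsics"]);uv=np.atleast_2d(uv).astype(float)
    a=(uv-K[:2,2])/K[0,0]
    if n=="wrist":
        r=np.linalg.norm(a,axis=1,keepdims=True)+1e-12
        d=np.hstack([a/r*np.sin(r),np.cos(r)]);T=np.array(m["tool_from_camera"])
        R=Rn.from_quat(q).as_matrix();return R@T[:3,3]+pos,d@(R@T[:3,:3]).T
    R=np.array(m["R"]);return -R.T@np.array(m["t"]),np.hstack([a,np.ones((len(a),1))])@R
def plane(n,uv,z,pos=None,q=None):
    o,d=ray(n,uv,pos,q);return o+d*((z-o[2])/d[:,2:])
def move(target,Rt,o=None):
    "target TCP pos, Rt matrix -> offset(scaled), turn(scaled)"
    o=o or manip.get_obs();R=Rn.from_quat(o["ee_rot"])
    return R.inv().apply(np.array(target)-o["position"])/.2,(R.inv()*Rn.from_matrix(Rt)).as_rotvec()/(np.pi/4)
def down(yaw):
    "tool y down, jaw axis x at yaw"
    x=np.array([np.cos(yaw),np.sin(yaw),0]);y=np.array([0,0,-1.]);return np.c_[x,y,np.cross(x,y)]
E
cat > m1.py <<'E'
from geo import *
np.set_printoptions(precision=4,suppress=True)
A=np.load('a_top.npz');p=A['p'];d=A['d'];hsv=cv2.cvtColor(p,cv2.COLOR_RGB2HSV)
R=Rn.from_quat(A['q']).as_matrix();print(R)
def blob(mask,box,k):
    m=np.zeros(mask.shape,np.uint8);x0,y0,x1,y1=box;m[y0:y1,x0:x1]=mask[y0:y1,x0:x1]*255
    c=sorted(cv2.findContours(m,cv2.RETR_EXTERNAL,cv2.CHAIN_APPROX_NONE)[0],key=cv2.contourArea)[-k:]
    return c[::-1]
g=hsv[...,2];s=hsv[...,1]
c=blob(g>130,(300,162,326,190),1)[0];(u,v),r=cv2.minEnclosingCircle(c);print('knob',u,v,r,plane('top',(u,v),.173),'depth',d[int(v),int(u)])
o,dd=ray('top',(u,v));print(o+dd*d[int(v),int(u)])
c=blob(g<70,(270,140,350,225),1)[0];
ring=cv2.fitEllipse(c);print('lid',ring)
# mat
m=(abs(g.astype(int)-95)<25)&(s<40);c=blob(m,(355,180,445,268),1)[0];rr=cv2.minAreaRect(c);print('mat',rr);P=plane('top',cv2.boxPoints(rr),.004);print(P,P.mean(0))
c=blob((g<150)&(s<60),(175,180,250,270),1)[0];rr=cv2.minAreaRect(c);P=plane('top',cv2.boxPoints(rr),.02);print('tray',P,P.mean(0))
c=blob(g>165,(195,200,236,250),1)[0];rr=cv2.minAreaRect(c);P=plane('top',cv2.boxPoints(rr),.026);print('flange',rr,P,P.mean(0))
ph=manip.get_obs()
cv2.imwrite('pics/crop.png',cv2.resize(p[180:270,170:450,::-1],None,fx=2.85,fy=2.85,interpolation=cv2.INTER_CUBIC))
q=p[190:265,175:250,::-1];cv2.imwrite('pics/crop2.png',cv2.resize(q,None,fx=8,fy=8,interpolation=cv2.INTER_CUBIC))
E
python3 m1.py
```

```text
[[ 0.3153 -0.0004 -0.949 ]
 [ 0.949  -0.0014  0.3153]
 [-0.0015 -1.     -0.0001]]
knob 312.2608642578125 174.3478240966797 5.018970966339111 [[ 0.6049 -0.0128  0.173 ]] depth 1.5244056
[[ 0.6052 -0.0129  0.1714]]
lid ((311.1885986328125, 178.50282287597656), (59.918636322021484, 61.850337982177734), 36.528656005859375)
mat ((415.315185546875, 222.46957397460938), (62.95922088623047, 33.73097610473633), 80.90972137451172)
[[ 0.5635 -0.3046  0.004 ]
 [ 0.5805 -0.4212  0.004 ]
 [ 0.3648 -0.4444  0.004 ]
 [ 0.3484 -0.3296  0.004 ]] [ 0.4643 -0.375   0.004 ]
tray [[0.5783 0.4342 0.02  ]
 [0.5909 0.2267 0.02  ]
 [0.3477 0.2098 0.02  ]
 [0.3355 0.4138 0.02  ]] [0.4631 0.3211 0.02  ]
flange ((213.6899871826172, 224.66998291015625), (23.05168342590332, 34.78965759277344), 8.130102157592773) [[0.4121 0.3633 0.026 ]
 [0.5294 0.3472 0.026 ]
 [0.517  0.2693 0.026 ]
 [0.3999 0.2861 0.026 ]] [0.4646 0.3165 0.026 ]
```

View pics/crop2.png

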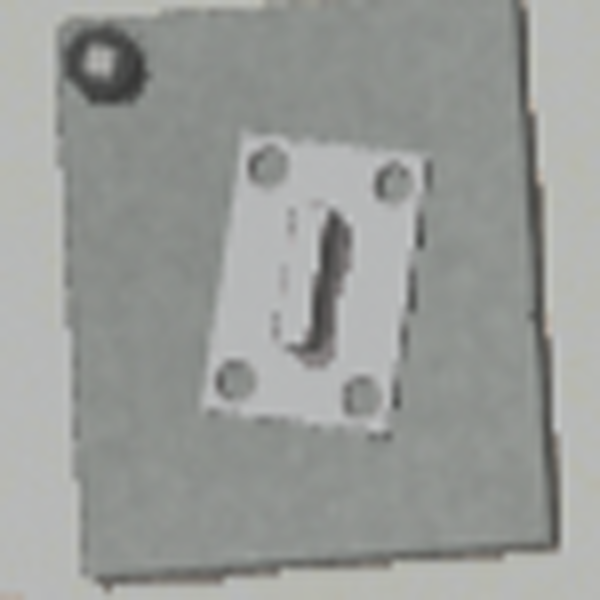

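```bash
cat > plan.py <<'E'
# plan.py x y z yawdeg n : n straight segments, scaled numbers for each call
import sys;from geo import *
x,y,z,w=map(float,sys.argv[1:5]);n=int(sys.argv[5]) if len(sys.argv)>5 else 1
o=manip.get_obs();R=Rn.from_quat(o["ee_rot"]);p=np.array(o["position"]);T=Rn.from_matrix(down(np.radians(w)))
tot=(R.inv()*T).as_rotvec();dp=(np.array([x,y,z])-p)/n
for i in range(n):
    Ri=R*Rn.from_rotvec(tot*i/n)
    print(np.round(Ri.inv().apply(dp)/.2,3).tolist(),np.round(tot/n/(np.pi/4),3).tolist(),'mm',round(np.linalg.norm(dp)*1e3,1))
E
python3 - <<'E'
from geo import *
A=np.load('a_top.npz');p=A['p'];g=cv2.cvtColor(p,cv2.COLOR_RGB2HSV)
b=cv2.GaussianBlur(g[...,2],(3,3),0);print(b[205:245:10,380:430:10])
m=np.zeros(b.shape,np.uint8);m[180:268,355:450]=(b[180:268,355:450]<130)*255
c=max(cv2.findContours(m,0,1)[0],key=cv2.contourArea);rr=cv2.minAreaRect(c);print(rr)
P=plane('top',cv2.boxPoints(rr),.004);print(P.round(4),P.mean(0),[np.linalg.norm(P[i]-P[i-1]) for i in range(4)])
E
python3 plan.py .605 -.013 .26 0 3
```

```text
[[122 121 121 120 119]
 [123 121 120 119 118]
 [123 122 120 119 119]
 [123 122 122 119 119]]
((400.5356140136719, 223.24041748046875), (62.969329833984375, 63.98888397216797), 84.42780303955078)
[[ 0.5616 -0.2071  0.004 ]
 [ 0.5801 -0.4293  0.004 ]
 [ 0.3629 -0.4391  0.004 ]
 [ 0.345  -0.2204  0.004 ]] [ 0.46242955 -0.32399139  0.004     ] [np.float64(0.21699815917676005), np.float64(0.22287755490835948), np.float64(0.21746143536183654), np.float64(0.21946159097752518)]
[-0.744, -0.048, -0.964] [0.0, 0.531, -0.0] mm 243.7
[-0.29, -0.048, -1.182] [0.0, 0.531, -0.0] mm 243.7
[0.213, -0.049, -1.199] [0.0, 0.531, -0.0] mm 243.7
```

```bash
python3 plan.py .605 -.013 .26 0 4; python3 -m pendant '{"offset":[[-0.14,-0.01,-0.18],[-0.28,-0.02,-0.36],[-0.42,-0.03,-0.54],[-0.56,-0.04,-0.72]],"turn":[[0,0.1,0],[0,0.2,0],[0,0.3,0],[0,0.4,0]]}' 100 40; python3 plan.py .605 -.013 .26 0 3
```

```text
[-0.558, -0.036, -0.723] [0.0, 0.398, -0.0] mm 182.8
[-0.309, -0.036, -0.859] [0.0, 0.398, -0.0] mm 182.8
[-0.03, -0.036, -0.913] [0.0, 0.398, -0.0] mm 182.8
[0.252, -0.037, -0.877] [0.0, 0.398, -0.0] mm 182.8
clock: 0.65
position: [0.299, 0.4397, 0.2387]
ee_rot: [0.632, 0.318, -0.318, -0.631]
ft_force: [1.4, -0.1, 0.1]
grip_width: 1.003
[-0.303, -0.035, -0.859] [0.0, 0.396, -0.0] mm 182.3
[-0.025, -0.035, -0.91] [0.0, 0.396, -0.0] mm 182.3
[0.255, -0.035, -0.874] [0.0, 0.396, -0.0] mm 182.3
```

```bash
python3 -m pendant '{"offset":[[-0.08,-0.01,-0.22],[-0.15,-0.02,-0.43],[-0.23,-0.03,-0.65],[-0.3,-0.035,-0.86]],"turn":[[0,0.1,0],[0,0.2,0],[0,0.3,0],[0,0.4,0]]}'; python3 -m pendant '{"offset":[[-0.01,-0.01,-0.23],[-0.01,-0.02,-0.45],[-0.02,-0.03,-0.68],[-0.025,-0.035,-0.91]],"turn":[[0,0.1,0],[0,0.2,0],[0,0.3,0],[0,0.4,0]]}' ;python3 plan.py .605 -.013 .26 0 1
```

```text
clock: 1.15
position: [0.4022, 0.2876, 0.2459]
ee_rot: [0.674, 0.214, -0.215, -0.673]
ft_force: [-0.1, -0.1, 0.1]
grip_width: 1.001
clock: 1.65
position: [0.5038, 0.1349, 0.2531]
ee_rot: [0.699, 0.105, -0.106, -0.699]
ft_force: [1.5, 0.1, -0.8]
grip_width: 0.995
[0.265, -0.034, -0.856] [0.001, 0.382, -0.001] mm 179.3
```

```bash
python3 -m pendant '{"offset":[[0.07,-0.01,-0.21],[0.13,-0.02,-0.43],[0.2,-0.03,-0.64],[0.265,-0.034,-0.856],[0.265,-0.034,-0.856]],"turn":[[0,0.1,0],[0,0.2,0],[0,0.3,0],[0,0.38,0],[0,0.38,0]]}'; python3 look.py b wrist|head -1
python3 - <<'E'
from geo import *
A=np.load('b_wrist.npz');d=A['d'];v,u=np.mgrid[0:420,0:560]
uv=np.c_[u.ravel(),v.ravel()];o,r=ray('wrist',uv,A['pos'],A['q'])
m=manip.camera_model('wrist');K=np.array(m['intrinsics']);a=np.linalg.norm((uv-K[:2,2])/K[0,0],axis=1)
X=o+r*(d.ravel()/np.cos(a))[:,None];X[d.ravel()==0]=9
np.save('bX.npy',X)
s=X[(abs(X[:,2]-.173)<.006)&(np.hypot(X[:,0]-.605,X[:,1]+.013)<.05)];print('knob',len(s),s.mean(0) if len(s) else 0,s.min(0),s.max(0))
s=X[(abs(X[:,2]-.133)<.004)&(np.hypot(X[:,0]-.605,X[:,1]+.013)<.12)];print('lid',len(s),s.mean(0),s.min(0),s.max(0))
E
```

```text
clock: 2.28
position: [0.6056, -0.0171, 0.2595]
ee_rot: [0.708, -0.002, 0.001, -0.706]
ft_force: [-0.2, 0.5, 0.6]
grip_width: 0.998
{'clock': 2.275, 'position': [0.6056, -0.0171, 0.2595], 'ee_rot': [0.7083, -0.002, 0.0015, -0.7059], 'ft_force': [-0.1571, 0.4892, 0.6483], 'grip_width': 0.9983, 'joint_pos': [-0.5022, 0.2993, 0.57, 1.4995, -0.159, 1.3909, 0.0713]}
knob 1564 [ 0.60534704 -0.00929228  0.17273191] [ 0.58863669 -0.02680851  0.16709752] [0.62217648 0.00622952 0.17539395]
lid 36545 [ 0.60517185 -0.00374143  0.13310003] [ 0.50565557 -0.10968487  0.13004139] [0.70410163 0.08828725 0.13634037]
```

View pics/b_wrist.png

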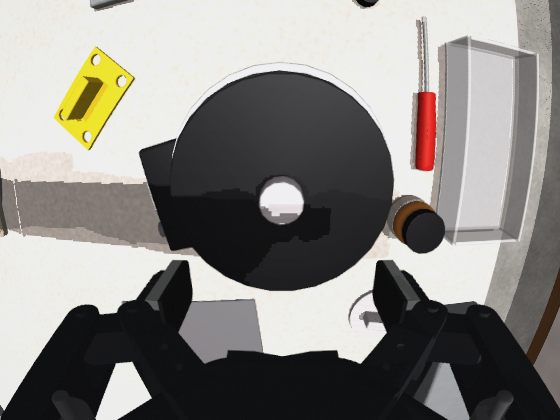

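```bash
python3 plan.py .605 -.0105 .140 0; python3 -m pendant '{"offset":[[0,0.15,0.03],[0,0.3,0.034],[0,0.45,0.034],[0,0.55,0.034],[-0.002,0.597,0.034],[-0.002,0.597,0.034]],"turn":[[0,0,0],[0,0,0],[0,0,0],[0,0,0],[0,0,0],[0,0,0]]}'; python3 plan.py .605 -.0105 .140 0
```

```text
[0.0, 0.597, 0.022] [0.002, -0.002, -0.002] mm 119.5
clock: 3.08
position: [0.6042, -0.0074, 0.1399]
ee_rot: [0.708, -0.001, -0.001, -0.707]
ft_force: [-0.3, 0.3, -0.0]
grip_width: 0.999
[0.004, -0.0, -0.015] [0.002, -0.001, -0.002] mm 3.2
```

Correct the 3 mm, then close (knob about 40% of stroke).

```bash
python3 -m pendant '{"offset":[[0.003,0,-0.015],[0.003,0,-0.015],[0.003,0,-0.015],[0.003,0,-0.015],[0.003,0,-0.015],[0.003,0,-0.015],[0.003,0,-0.015],[0.003,0,-0.015]],"turn":[[0,0,0],[0,0,0],[0,0,0],[0,0,0],[0,0,0],[0,0,0],[0,0,0],[0,0,0]]}' 0 60; python3 -m pendant '{"offset":[[0,-0.01,0],[0,-0.05,0],[0,-0.1,0],[0,-0.2,0],[0,-0.3,0],[0,-0.3,0]],"turn":[[0,0,0],[0,0,0],[0,0,0],[0,0,0],[0,0,0],[0,0,0]]}'
```

```text
clock: 4.08
position: [0.6051, -0.0104, 0.1406]
ee_rot: [0.708, -0.001, -0.0, -0.707]
ft_force: [-1.6, 0.3, 5.9]
grip_width: 0.384
clock: 4.82
position: [0.6061, -0.0104, 0.2025]
ee_rot: [0.707, 0.0, 0.001, -0.707]
ft_force: [-0.5, 0.3, -3.5]
grip_width: 0.383
```

```bash
python3 plan.py .4625 -.324 .15 -30 2; python3 -m pendant '{"offset":[[-0.06,0,-0.15],[-0.12,0.0,-0.3],[-0.18,0.03,-0.45],[-0.24,0.06,-0.6],[-0.3,0.1,-0.7],[-0.36,0.13,-0.785],[-0.36,0.13,-0.785]],"turn":[[0,0.05,0],[0,0.1,0],[0,0.16,0],[0,0.22,0],[0,0.28,0],[0,0.33,0],[0,0.33,0]]}'; python3 plan.py .4625 -.324 .15 -30
```

```text
[-0.359, 0.131, -0.784] [0.0, 0.333, 0.001] mm 174.4
[-0.144, 0.131, -0.85] [0.0, 0.333, 0.001] mm 174.4
clock: 5.7
position: [0.5327, -0.1689, 0.1759]
ee_rot: [0.701, -0.092, 0.093, -0.701]
ft_force: [-0.4, 0.5, -3.9]
grip_width: 0.384
[-0.137, 0.13, -0.84] [0.001, 0.332, 0.002] mm 172.2
```

```bash
python3 -m pendant '{"offset":[[-0.02,0.02,-0.15],[-0.05,0.05,-0.3],[-0.07,0.08,-0.45],[-0.1,0.1,-0.6],[-0.12,0.12,-0.72],[-0.137,0.13,-0.84],[-0.137,0.13,-0.84],[-0.137,0.13,-0.84]],"turn":[[0,0.05,0],[0,0.1,0],[0,0.16,0],[0,0.22,0],[0,0.28,0],[0,0.33,0],[0,0.33,0],[0,0.33,0]]}'; python3 plan.py .4625 -.324 .045 -30; python3 look.py c top |head -1
python3 - <<'E'
from geo import *
A=np.load('c_top.npz');p=A['p'];cv2.imwrite('pics/c_crop.png',cv2.resize(p[120:280,250:480,::-1],None,fx=3.4,fy=3.4,interpolation=cv2.INTER_CUBIC))
E
```

```text
clock: 6.7
position: [0.4628, -0.3237, 0.1498]
ee_rot: [0.683, -0.182, 0.183, -0.683]
ft_force: [-0.2, -0.5, -2.9]
grip_width: 0.379
[-0.001, 0.524, -0.002] [0.0, 0.002, 0.001] mm 104.8
{'clock': 6.7, 'position': [0.4628, -0.3237, 0.1498], 'ee_rot': [0.6833, -0.1821, 0.1829, -0.683], 'ft_force': [-0.2381, -0.4629, -2.8646], 'grip_width': 0.3792, 'joint_pos': [-0.1256, 0.3207, 0.786, 1.7635, -0.2461, 1.1577, 0.2124]}
```

View pics/c_crop.png

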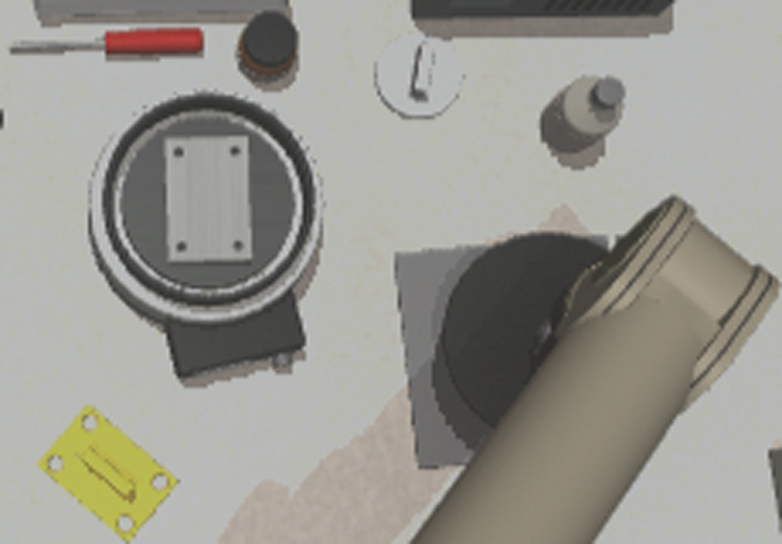

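```bash
python3 -m pendant '{"offset":[[0,0.1,0],[0,0.25,0],[0,0.4,0],[0,0.5,0],[0,0.56,0],[0,0.59,0],[0,0.605,0],[0,0.605,0]],"turn":[[0,0,0],[0,0,0],[0,0,0],[0,0,0],[0,0,0],[0,0,0],[0,0,0],[0,0,0]]}'; python3 -m pendant '{"offset":[[0,0.005,0],[0,0.01,0],[0,0.015,0],[0,0.02,0],[0,0.02,0]],"turn":[[0,0,0],[0,0,0],[0,0,0],[0,0,0],[0,0,0]]}'
```

```text
clock: 7.75
position: [0.4635, -0.3236, 0.0293]
ee_rot: [0.683, -0.182, 0.183, -0.683]
ft_force: [-0.3, -0.1, -2.5]
grip_width: 0.379
clock: 8.38
position: [0.4635, -0.3235, 0.0252]
ee_rot: [0.683, -0.182, 0.183, -0.683]
ft_force: [-0.2, -0.5, -3.0]
grip_width: 0.386
```

```bash
python3 -m pendant '{"offset":[[0,0.002,0],[0,0.004,0],[0,0.007,0],[0,0.007,0]],"turn":[[0,0,0],[0,0,0],[0,0,0],[0,0,0]]}'
```

```text
clock: 8.88
position: [0.4636, -0.3236, 0.0246]
ee_rot: [-0.683, 0.182, -0.183, 0.683]
ft_force: [-2.9, 2.9, 9.0]
grip_width: 0.384
```

```bash
python3 -m pendant '{"offset":[[0,0,0],[0,0,0],[0,0,0],[0,0,0],[0,0,0],[0,0,0]],"turn":[[0,0,0],[0,0,0],[0,0,0],[0,0,0],[0,0,0],[0,0,0]]}' 100; python3 -m pendant '{"offset":[[0,-0.1,0],[0,-0.25,0],[0,-0.5,0],[0,-0.75,0],[0,-0.95,0],[0,-0.95,0]],"turn":[[0,0,0],[0,0,0],[0,0,0],[0,0,0],[0,0,0],[0,0,0]]}'; python3 plan.py .56 -.02 .26 0 2
```

```text
clock: 9.62
position: [0.4636, -0.3236, 0.0245]
ee_rot: [-0.683, 0.182, -0.183, 0.683]
ft_force: [-0.5, 1.4, 0.6]
grip_width: 1.001
clock: 10.38
position: [0.4643, -0.3249, 0.2189]
ee_rot: [0.683, -0.18, 0.185, -0.683]
ft_force: [1.1, -0.2, -0.8]
grip_width: 1.002
[-0.172, -0.103, 0.78] [0.0, -0.332, 0.005] mm 161.1
[0.035, -0.102, 0.798] [0.0, -0.332, 0.005] mm 161.1
```

```bash
python3 look.py d wrist|head -1; python3 -m pendant '{"offset":[[-0.05,-0.03,0.2],[-0.1,-0.06,0.4],[-0.14,-0.09,0.6],[-0.17,-0.1,0.78]],"turn":[[0,-0.08,0],[0,-0.17,0],[0,-0.25,0],[0,-0.33,0]]}';python3 plan.py .605 -.01 .27 0
cat > wx.py <<'E'
from geo import *
def cloud(f):
    A=np.load(f);d=A['d'];v,u=np.mgrid[0:420,0:560];uv=np.c_[u.ravel(),v.ravel()];o,r=ray('wrist',uv,A['pos'],A['q'])
    K=np.array(manip.camera_model('wrist')['intrinsics']);a=np.linalg.norm((uv-K[:2,2])/K[0,0],axis=1)
    X=o+r*(d.ravel()/np.cos(a))[:,None];X[d.ravel()==0]=9;return X,uv,A['p']
E
python3 - <<'E'
from wx import *
X,uv,p=cloud('d_wrist.npz')
n=np.hypot(X[:,0]-.463,X[:,1]+.324)
for nm,z,t,r in(('knob',.057,.006,.04),('lidtop',.017,.004,.13),):
    s=X[(abs(X[:,2]-z)<t)&(n<r)];print(nm,len(s),np.median(s,0).round(4),s.min(0).round(4),s.max(0).round(4))
E
```

```text
{'clock': 10.375, 'position': [0.4643, -0.3249, 0.2189], 'ee_rot': [0.6832, -0.1795, 0.1855, -0.6831], 'ft_force': [1.1041, -0.2107, -0.7755], 'grip_width': 1.0017, 'joint_pos': [-0.1617, 0.252, 0.8201, 1.6808, -0.1943, 1.2842, 0.1744]}
clock: 10.92
position: [0.5117, -0.1704, 0.2365]
ee_rot: [0.701, -0.09, 0.093, -0.701]
ft_force: [0.6, -0.3, -0.3]
grip_width: 1.003
[0.246, -0.166, 0.895] [0.0, -0.331, 0.006] mm 188.5
knob 923 [ 0.4647 -0.323   0.0568] [ 0.4474 -0.3406  0.0512] [ 0.4809 -0.3071  0.0596]
lidtop 23551 [ 0.4679 -0.3168  0.0171] [ 0.364  -0.4233  0.0135] [ 0.5636 -0.2242  0.02  ]
```

Lid sits flat (top 0.017) at (0.464, −0.324), on the mat centre. Now measure the seat.

```bash
python3 -m pendant '{"offset":[[0.06,-0.04,0.22],[0.12,-0.08,0.45],[0.18,-0.12,0.67],[0.246,-0.166,0.895],[0.246,-0.166,0.895],[0.246,-0.166,0.895]],"turn":[[0,-0.08,0],[0,-0.17,0],[0,-0.25,0],[0,-0.33,0],[0,-0.33,0],[0,-0.33,0]]}'; python3 look.py e wrist top|head -1
cat > seat.py <<'E'
from wx import *
X,uv,p=cloud('e_wrist.npz');A=np.load('e_wrist.npz')
g=cv2.cvtColor(p,cv2.COLOR_RGB2GRAY);Z=X[:,2].reshape(420,560)
xy=np.hypot(X[:,0]-.605,X[:,1]+.0105).reshape(Z.shape)
m=((abs(Z-.115)<.004)&(xy<.08)).astype(np.uint8)*255;print('pix',(m>0).sum(),np.median(Z[m>0]))
cl=cv2.morphologyEx(m,cv2.MORPH_CLOSE,np.ones((15,15)))
c=max(cv2.findContours(cl,0,cv2.CHAIN_APPROX_NONE)[0],key=cv2.contourArea)
P=plane('wrist',c[:,0,:],.115,A['pos'],A['q'])[:,:2].astype(np.float32)
(cx,cy),(w,h),a=cv2.minAreaRect(P*1000);print('rect',cx,cy,w,h,a)
# dark hole blobs inside
ins=cv2.erode(cl,np.ones((5,5)));hm=((g<np.median(g[ins>0])*.6)&(ins>0)).astype(np.uint8)*255
n,l,st,ce=cv2.connectedComponentsWithStats(hm)
for i in range(1,n):
    if st[i,4]>15: print(st[i].tolist(),ce[i].round(1),plane('wrist',ce[i],.115,A['pos'],A['q'])[0].round(4))
cv2.imwrite('pics/e_crop.png',cv2.resize(p[60:320,130:430,::-1],None,fx=2.3,fy=2.3))
E
python3 seat.py
```

```text
clock: 11.68
position: [0.6045, -0.0108, 0.2692]
ee_rot: [0.708, 0.0, 0.002, -0.707]
ft_force: [0.6, 0.0, -0.3]
grip_width: 1.0
{'clock': 11.675, 'position': [0.6045, -0.0108, 0.2692], 'ee_rot': [0.7077, 0.0003, 0.0018, -0.7065], 'ft_force': [0.5879, 0.0463, -0.2538], 'grip_width': 0.9996, 'joint_pos': [-0.5177, 0.2889, 0.5752, 1.4913, -0.1562, 1.4048, 0.0619]}
pix 10209 0.1150781788268268
rect 603.8880004882812 -8.903797149658203 121.02154541015625 80.74513244628906 0.62847501039505
[227, 157, 9, 9, 60] [230.9 160.7] [0.5578 0.0176 0.115 ]
[326, 156, 9, 8, 58] [330.  159.6] [0.6497 0.0183 0.115 ]
[220, 192, 100, 36, 2744] [266.1 211.9] [ 0.5898 -0.0323  0.115 ]
[325, 211, 9, 8, 56] [328.6 214.8] [ 0.6502 -0.0355  0.115 ]
```

```bash
echo
```

```text
(no output)
```

View pics/e_crop.png

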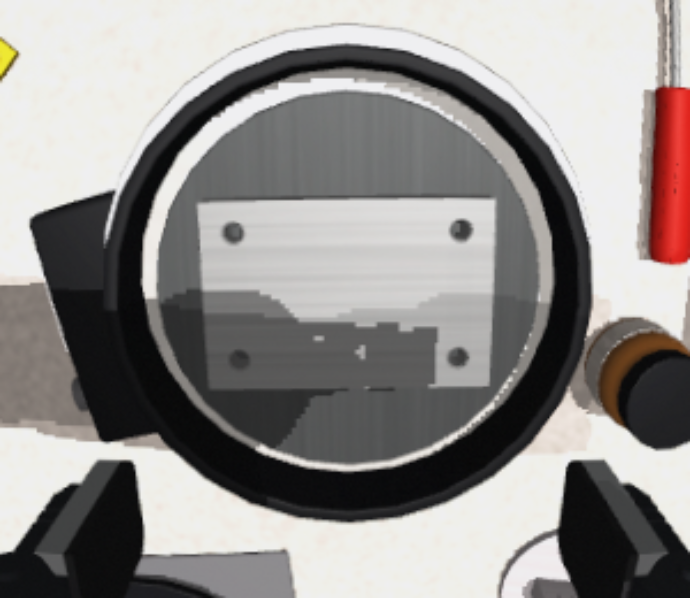

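```bash
cat > fit.py <<'E'
import itertools
from geo import *
Q=np.array([[46,27],[-46,27],[-46,-27],[46,-27]])/1000
def fit(P):  # P 4x2 any order -> centre, yaw(mod pi) ,residual
    P=np.array(P)[:,:2];c=P.mean(0);best=None
    for pm in itertools.permutations(range(4)):
        B=P[list(pm)]-c;a=np.arctan2((Q[:,0]*B[:,1]-Q[:,1]*B[:,0]).sum(),(Q*B).sum())
        R=np.array([[np.cos(a),-np.sin(a)],[np.sin(a),np.cos(a)]]);e=np.abs(B-Q@R.T).max()
        if best is None or e<best[2]-1e-9: best=(c,np.degrees(a),e)
    return best
def holes(p,box,k,t,amin,amax):
    g=cv2.cvtColor(p,cv2.COLOR_RGB2GRAY);x0,y0,x1,y1=box
    b=cv2.morphologyEx(g,cv2.MORPH_BLACKHAT,cv2.getStructuringElement(cv2.MORPH_ELLIPSE,(k,k)))[y0:y1,x0:x1]
    n,l,st,ce=cv2.connectedComponentsWithStats((b>t).astype(np.uint8))
    out=[]
    for i in range(1,n):
        if amin<=st[i,4]<=amax and max(st[i,2:4])<1.6*min(st[i,2:4])+1:
            w=np.where(l==i,b,0).astype(float);v,u=np.nonzero(l==i);ww=w[v,u];out.append([x0+(u*ww).sum()/ww.sum(),y0+(v*ww).sum()/ww.sum()])
    return np.array(out)
E
python3 - <<'E'
from fit import *
A=np.load('e_wrist.npz');h=holes(A['p'],(222,150,342,224),13,12,25,100);print(h.round(1));P=plane('wrist',h,.115,A['pos'],A['q']);print(P.round(4))
sel=[P[np.argmin(np.hypot(*(h-t).T))] for t in((231,161),(330,160),(329,215),(234,216))];print(fit(sel))
B=np.load('e_top.npz');g=B['p'][155:200,290:335];cv2.imwrite('pics/f.png',cv2.resize(g[...,::-1],None,fx=8,fy=8))
B=np.load('c_top.npz');h=holes(B['p'],(295,155,330,200),7,20,2,20);print('top',h.round(1));P=plane('top',h,.115);print(P.round(4))
if len(P)==4:print(fit(P))
E
```

```text
[[230.8 160.9]
 [287.7 204. ]
 [316.6 203.7]
 [328.7 215. ]
 [233.7 215.8]]
[[ 0.5577  0.0175  0.115 ]
 [ 0.6105 -0.0244  0.115 ]
 [ 0.6382 -0.0243  0.115 ]
 [ 0.6503 -0.0357  0.115 ]
 [ 0.5582 -0.0362  0.115 ]]
(array([ 0.60110554, -0.01967453]), np.float64(-9.13132711267696), np.float64(0.023962582994658865))
top [[295.7 155.2]
 [327.3 156.3]
 [302.  164.2]
 [318.6 163.9]
 [302.9 192.1]
 [319.6 191.8]]
[[ 0.6803  0.0363  0.115 ]
 [ 0.6752 -0.067   0.115 ]
 [ 0.6499  0.0162  0.115 ]
 [ 0.6502 -0.0381  0.115 ]
 [ 0.5581  0.0151  0.115 ]
 [ 0.5581 -0.039   0.115 ]]
```

```bash
python3 plan.py .465 .3165 .2 82 2; python3 -m pendant '{"offset":[[-0.05,0,0.12],[-0.1,0,0.25],[-0.15,0.02,0.4],[-0.2,0.05,0.52],[-0.26,0.1,0.65],[-0.3,0.13,0.75],[-0.34,0.17,0.81],[-0.34,0.17,0.81]],"turn":[[0,-0.12,0],[0,-0.25,0],[0,-0.38,0],[0,-0.5,0],[0,-0.62,0],[0,-0.75,0],[0,-0.88,0],[0,-0.91,0]]}'; python3 plan.py .465 .3165 .2 82
```

```text
[-0.352, 0.172, 0.819] [0.002, -0.913, 0.001] mm 181.6
[0.273, 0.174, 0.848] [0.002, -0.913, 0.001] mm 181.6
clock: 12.78
position: [0.5359, 0.152, 0.2343]
ee_rot: [0.663, 0.248, -0.247, -0.662]
ft_force: [0.8, -0.2, -0.2]
grip_width: 1.001
[0.272, 0.17, 0.853] [0.003, -0.911, -0.0] mm 182.3
```

```bash
python3 -m pendant '{"offset":[[0.04,0.02,0.12],[0.08,0.05,0.25],[0.12,0.08,0.4],[0.17,0.1,0.52],[0.2,0.12,0.65],[0.24,0.15,0.75],[0.27,0.17,0.85],[0.27,0.17,0.853],[0.27,0.17,0.853]],"turn":[[0,-0.12,0],[0,-0.25,0],[0,-0.38,0],[0,-0.5,0],[0,-0.62,0],[0,-0.75,0],[0,-0.88,0],[0,-0.91,0],[0,-0.91,0]]}';python3 look.py f wrist|head -1
cat > fl.py <<'E'
import sys
from wx import *;from fit import fit
f=sys.argv[1];zt=float(sys.argv[2]);X,uv,p=cloud(f);A=np.load(f);g=cv2.cvtColor(p,cv2.COLOR_RGB2GRAY);Z=X[:,2].reshape(420,560)
xy=np.hypot(X[:,0]-.465,X[:,1]-.3165).reshape(Z.shape)
m=((abs(Z-zt)<.003)&(xy<.09)).astype(np.uint8)*255;print('z',np.median(Z[m>0]))
cs,hi=cv2.findContours(m,cv2.RETR_CCOMP,cv2.CHAIN_APPROX_NONE);i=max(range(len(cs)),key=lambda i:cv2.contourArea(cs[i]))
P=plane('wrist',cs[i][:,0],zt,A['pos'],A['q'])[:,:2].astype(np.float32)*1000;print(cv2.minAreaRect(P))
H=[]
for j,c in enumerate(cs):
    if hi[0,j,3]==i and len(c)>=5:
        e=plane('wrist',c[:,0],zt,A['pos'],A['q'])[:,:2].astype(np.float32)*1000;(cc,r)=cv2.minEnclosingCircle(e);print(np.mean(c[:,0],0).round(),cc,r)
        if 6<r<11:H.append(np.array(cc)/1000)
if len(H)==4:print(fit(H))
s=X[(abs(X[:,2]-zt-.04)<.004)&(xy.ravel()<.05)];print('bar top',len(s))
if len(s): print(s[:,2].mean(),cv2.minAreaRect((s[:,:2]*1000).astype(np.float32)))
cv2.imwrite('pics/'+f[0]+'_w.png',p[:,:,::-1])
E
python3 fl.py f_wrist.npz .026
```

```text
clock: 13.9
position: [0.4656, 0.315, 0.2002]
ee_rot: [0.536, 0.463, -0.462, -0.534]
ft_force: [-0.5, -0.4, 0.1]
grip_width: 1.0
{'clock': 13.9, 'position': [0.4656, 0.315, 0.2002], 'ee_rot': [0.5357, 0.4631, -0.4625, -0.5336], 'ft_force': [-0.4514, -0.3797, 0.0964], 'grip_width': 0.9997, 'joint_pos': [-0.8489, 0.2095, 0.1965, 1.6866, -0.0398, 1.2486, 0.783]}
z 0.026116114193246887
((463.3059387207031, 317.9944763183594), (80.33853912353516, 120.20040893554688), 81.74893188476562)
[311. 225.] (511.5510559082031, 337.7903137207031) 8.403488159179688
[259. 225.] (503.995361328125, 285.08990478515625) 8.628779411315918
[286. 188.] (470.412109375, 317.5062255859375) 37.746315002441406
[313. 136.] (421.8472595214844, 351.32379150390625) 8.8689546585083
[258. 136.] (413.76544189453125, 298.16680908203125) 8.662879943847656
(array([0.46278978, 0.3180927 ]), np.float64(-8.410080317910063), np.float64(0.0006930091063100177))
bar top 1044
0.06581423343914518 ((463.1247253417969, 318.4366455078125), (13.968420028686523, 59.07564163208008), 81.53607940673828)
```

View pics/f_wrist.png

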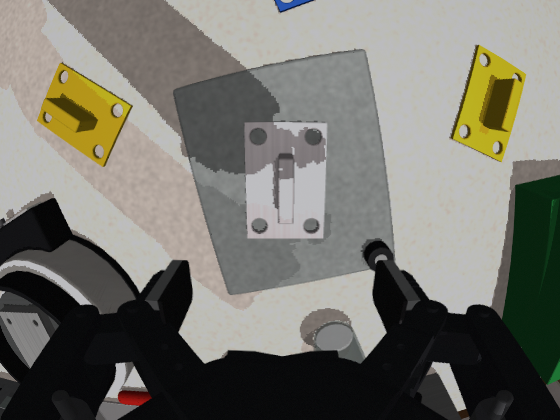

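```bash
python3 plan.py .463 .318 .0335 81.65
```

```text
[0.014, 0.834, 0.018] [0.004, 0.002, -0.001] mm 166.8
```

```bash
python3 -m pendant '{"offset":[[0.014,0.2,0.018],[0.014,0.4,0.018],[0.014,0.55,0.018],[0.014,0.65,0.018],[0.014,0.72,0.018],[0.014,0.72,0.018]],"turn":[[0.004,0.002,0],[0.004,0.002,0],[0.004,0.002,0],[0.004,0.002,0],[0.004,0.002,0],[0.004,0.002,0]]}'; python3 plan.py .463 .318 .0335 81.65
```

```text
clock: 14.7
position: [0.4629, 0.3172, 0.0557]
ee_rot: [0.536, 0.461, -0.463, -0.535]
ft_force: [0.4, 0.5, 1.0]
grip_width: 0.999
[0.004, 0.111, 0.0] [-0.001, -0.002, -0.003] mm 22.3
```

```bash
python3 -m pendant '{"offset":[[0.004,0.05,0],[0.004,0.1,0],[0.004,0.111,0],[0.004,0.111,0]],"turn":[[0,0,-0.003],[0,0,-0.003],[0,0,-0.003],[0,0,-0.003]]}'; python3 plan.py .463 .318 .0335 81.65;  python3 -m pendant '{"offset":[[0,0,0],[0,0,0],[0,0,0],[0,0,0],[0,0,0],[0,0,0],[0,0,0],[0,0,0],[0,0,0],[0,0,0]],"turn":[[0,0,0],[0,0,0],[0,0,0],[0,0,0],[0,0,0],[0,0,0],[0,0,0],[0,0,0],[0,0,0],[0,0,0]]}' 0 80
```

```text
clock: 15.2
position: [0.463, 0.3179, 0.0334]
ee_rot: [-0.535, -0.462, 0.462, 0.536]
ft_force: [-0.2, -0.2, -0.3]
grip_width: 1.0
[0.001, -0.0, 0.0] [-0.001, -0.002, -0.0] mm 0.1
clock: 16.45
position: [0.4631, 0.318, 0.0337]
ee_rot: [-0.535, -0.462, 0.462, 0.536]
ft_force: [-0.2, -0.8, 4.5]
grip_width: 0.153
```

```bash
python3 -m pendant '{"offset":[[0,-0.01,0],[0,-0.05,0],[0,-0.15,0],[0,-0.3,0],[0,-0.45,0],[0,-0.6,0],[0,-0.75,0],[0,-0.85,0],[0,-0.85,0]],"turn":[[0,0,0],[0,0,0],[0,0,0],[0,0,0],[0,0,0],[0,0,0],[0,0,0],[0,0,0],[0,0,0]]}'; python3 plan.py .604 -.009 .2 90.3 2; python3 look.py g wrist|head -1
```

```text
clock: 17.58
position: [0.4638, 0.3183, 0.2052]
ee_rot: [-0.535, -0.463, 0.461, 0.536]
ft_force: [0.5, -0.5, -3.6]
grip_width: 0.151
[-0.758, 0.012, -0.467] [0.001, -0.097, 0.001] mm 178.0
[-0.791, 0.012, -0.408] [0.001, -0.097, 0.001] mm 178.0
{'clock': 17.575, 'position': [0.4638, 0.3183, 0.2052], 'ee_rot': [-0.5352, -0.4627, 0.461, 0.5357], 'ft_force': [0.4671, -0.5175, -3.6427], 'grip_width': 0.1513, 'joint_pos': [-0.8532, 0.206, 0.1964, 1.68, -0.0429, 1.2574, 0.7758]}
```

View pics/g_wrist.png

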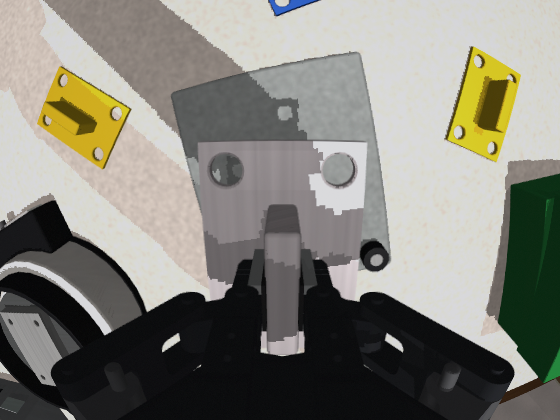

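```bash
cat > held.py <<'E'
import sys
from wx import *
f=sys.argv[1];X,uv,p=cloud(f);A=np.load(f);R=Rn.from_quat(A['q']);T=R.inv().apply(X-A['pos'])  # tool coords
ok=(abs(T[:,1]+.0077)<.006)&(abs(T[:,0])<.045)&(T[:,2]>.012)&(T[:,2]<.075)
m=ok.reshape(420,560).astype(np.uint8)*255
S=T[ok];c,_,_,_=np.linalg.lstsq(np.c_[S[:,0],S[:,2],np.ones(len(S))],S[:,1],rcond=None)
print('plate top y=',c.round(4),'tilt deg x,z',np.degrees(c[:2]).round(2),'world z',(X[ok][:,2].mean()).round(4))
n_w=R.apply([c[0],-1,c[1]]);print('normal world',(n_w/np.linalg.norm(n_w)).round(4))
cs,hi=cv2.findContours(m,cv2.RETR_CCOMP,cv2.CHAIN_APPROX_NONE);i=max(range(len(cs)),key=lambda i:cv2.contourArea(cs[i]))
zt=X[ok][:,2].mean();H=[]
for j,k in enumerate(cs):
    if hi[0,j,3]==i and cv2.contourArea(k)>150:
        e=plane('wrist',k[:,0],zt,A['pos'],A['q']);(cc,r)=cv2.minEnclosingCircle((e[:,:2]*1000).astype(np.float32))
        t=R.inv().apply(np.r_[np.array(cc)/1000,zt]-A['pos']);print('hole px',k[:,0].mean(0).round(1),'world mm',np.round(cc,1),'r',round(r,1),'tool',t.round(4));H.append(np.array(cc))
E
python3 held.py g_wrist.npz
python3 -m pendant '{"offset":[[-0.05,0,-0.03],[-0.15,0,-0.1],[-0.3,0,-0.19],[-0.45,0,-0.28],[-0.6,0,-0.37],[-0.7,0.01,-0.43],[-0.75,0.01,-0.465],[-0.76,0.01,-0.467]],"turn":[[0,-0.01,0],[0,-0.02,0],[0,-0.04,0],[0,-0.06,0],[0,-0.08,0],[0,-0.09,0],[0,-0.097,0],[0,-0.097,0]]}'; python3 plan.py .604 -.009 .2 90.3
```

```text
plate top y= [-0.0337  0.357  -0.0188] tilt deg x,z [-1.93 20.46] world z 0.2134
normal world [-0.3383  0.0159  0.9409]
clock: 18.62
position: [0.5333, 0.1531, 0.201]
ee_rot: [-0.517, -0.481, 0.482, 0.518]
ft_force: [-0.6, 0.2, -3.8]
grip_width: 0.15
[-0.783, 0.004, -0.411] [-0.002, -0.099, 0.0] mm 176.9
```

```bash
sed -i 's/T\[:,1\]+.0077/T[:,1]-.0077/' held.py; python3 held.py g_wrist.npz
python3 -m pendant '{"offset":[[-0.05,0,-0.03],[-0.15,0,-0.08],[-0.3,0,-0.16],[-0.45,0,-0.24],[-0.6,0,-0.32],[-0.7,0,-0.37],[-0.78,0,-0.41],[-0.78,0,-0.411],[-0.78,0,-0.411]],"turn":[[0,-0.01,0],[0,-0.02,0],[0,-0.04,0],[0,-0.06,0],[0,-0.08,0],[0,-0.09,0],[0,-0.099,0],[0,-0.099,0],[0,-0.099,0]]}'; python3 plan.py .604 -.009 .165 90.3
```

```text
plate top y= [0.0006 0.0059 0.0075] tilt deg x,z [0.03 0.34] world z 0.1974
normal world [-7.1e-03 -7.0e-04  1.0e+00]
hole px [337.6 169. ] world mm [421.6 351. ] r 8.0 tool [0.0261 0.0078 0.0465]
hole px [225.8 168.8] world mm [413.6 299. ] r 8.1 tool [-0.0265  0.0077  0.0468]
clock: 19.75
position: [0.6038, -0.0072, 0.2007]
ee_rot: [-0.498, -0.502, 0.502, 0.499]
ft_force: [0.5, -0.1, -3.3]
grip_width: 0.155
[-0.009, 0.179, -0.001] [-0.002, 0.002, 0.001] mm 35.8
```

```bash
python3 -m pendant '{"offset":[[-0.009,0.05,0],[-0.009,0.12,0],[-0.009,0.18,0],[-0.009,0.22,0],[-0.009,0.25,0],[-0.009,0.25,0],[-0.009,0.25,0]],"turn":[[0,0.002,0],[0,0.002,0],[0,0.002,0],[0,0.002,0],[0,0.002,0],[0,0.002,0],[0,0.002,0]]}'; python3 look.py h wrist top side|head -1; python3 held.py h_wrist.npz; python3 plan.py .604 -.009 .1437 90.3
python3 - <<'E'
import cv2
a=cv2.imread('pics/h_wrist.png')[110:250,180:380];cv2.imwrite('pics/h_crop.png',cv2.resize(a,None,fx=4,fy=4,interpolation=cv2.INTER_CUBIC))
E
```

```text
clock: 20.62
position: [0.604, -0.009, 0.1511]
ee_rot: [0.498, 0.501, -0.501, -0.499]
ft_force: [0.6, 0.5, -2.9]
grip_width: 0.152
{'clock': 20.625, 'position': [0.604, -0.009, 0.1511], 'ee_rot': [0.4983, 0.5013, -0.5013, -0.4991], 'ft_force': [0.6495, 0.5324, -2.9082], 'grip_width': 0.1522, 'joint_pos': [-0.384, 0.3539, 0.4019, 1.6405, -0.1482, 1.1781, 1.6287]}
plate top y= [0.001  0.0066 0.0075] tilt deg x,z [0.06 0.38] world z 0.1434
normal world [-5.8e-03  1.0e-04  1.0e+00]
hole px [337.7 168.8] world mm [557.3  17. ] r 8.0 tool [0.0262 0.0078 0.0466]
hole px [226.4 169. ] world mm [557.6 -35.7] r 8.1 tool [-0.0265  0.0077  0.0466]
[-0.0, 0.037, -0.0] [-0.001, -0.0, 0.001] mm 7.4
```

View pics/h_crop.png

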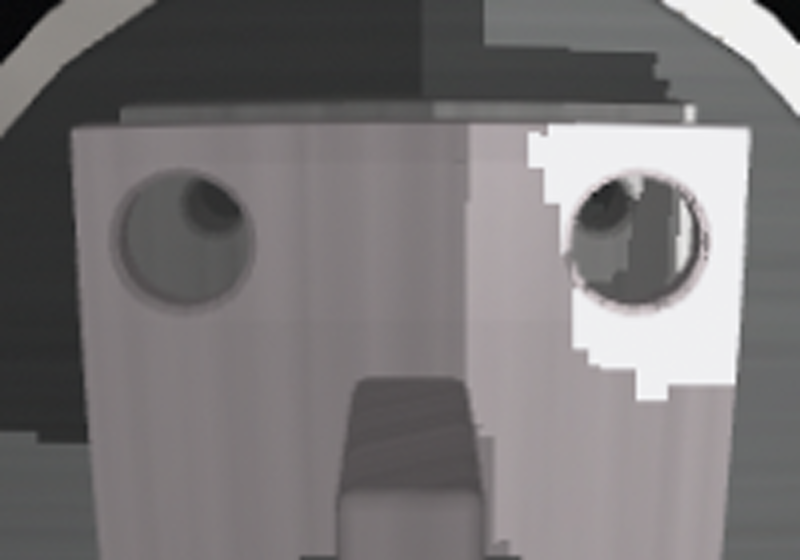

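```bash
cat > thr.py <<'E'
import sys
from geo import *
A=np.load(sys.argv[1]);g=cv2.GaussianBlur(cv2.cvtColor(A['p'],cv2.COLOR_RGB2GRAY),(3,3),0)
for b in eval(sys.argv[2]):
    x0,y0,x1,y1=b;w=g[y0:y1,x0:x1].astype(int);print(w[::2,::2] if len(sys.argv)>3 else '')
    m=(w<float(eval(sys.argv[3]) if len(sys.argv)>3 else 70)).astype(np.uint8)
    c=max(cv2.findContours(m,0,1)[0],key=cv2.contourArea)+np.array([x0,y0]);P=plane('wrist',c[:,0],.115,A['pos'],A['q'])[:,:2]*1000
    (cc,r)=cv2.minEnclosingCircle(P.astype(np.float32));print(b,c[:,0].min(0),c[:,0].max(0),'world',np.round(cc,1),'r',round(r,1))
print(plane('wrist',[[233.7,160],[330.5,160]],.115,A['pos'],A['q']).round(4))
E
python3 thr.py h_wrist.npz "[(222,152,244,172),(322,152,340,172)]" 75
```

```text
[[116 113 113 115 122 125 127 127 128 128 130]
 [ 97  96  93  86  85 100 115 125 128 128 130]
 [ 92  91  80  64  54  57  77 105 122 128 129]
 [ 92  89  72  58  51  48  49  66 101 124 129]
 [ 92  86  68  57  54  49  48  49  70 108 127]
 [ 92  87  71  58  57  53  49  49  49  85 120]
 [ 91  89  76  62  59  58  57  55  56  78 110]
 [ 92  91  84  73  64  60  60  61  68  84 105]
 [ 91  91  90  84  77  74  73  74  81  90 102]
 [ 91  91  91  89  87  87  86  86  87  91 100]]
(222, 152, 244, 172) [226 155] [239 168] world [558.4 -37.1] r 4.3
[[239 239 239 239 239 237 231 221 216]
 [239 239 239 238 224 186 160 175 197]
 [239 239 233 209 129  67  68 120 179]
 [239 235 200  97  51  48  57  84 148]
 [238 213 121  57  51  52  58  66  91]
 [230 159  70  62  60  58  59  68  83]
 [210 114  65  61  60  60  64  83  89]
 [197 113  76  69  67  71  85 101  94]
 [184 121 104  97  94 100 105 113  96]
 [175 122 116 115 114 116 114 109  91]]
(322, 152, 340, 172) [326 156] [336 166] world [557.9  17.8] r 3.4
[[ 0.5576 -0.0363  0.115 ]
 [ 0.5574  0.0177  0.115 ]]
```

```bash
python3 -m pendant '{"offset":[[0,0.015,-0.001],[0,0.03,-0.002],[0,0.037,-0.002],[0,0.037,-0.002],[0,0.037,-0.002],[0,0.037,-0.002]],"turn":[[0,0,0],[0,0,0],[0,0,0],[0,0,0],[0,0,0],[0,0,0]]}'; python3 look.py i wrist top side|head -1; python3 held.py i_wrist.npz; python3 plan.py .6044 -.009 .1437 90.4
python3 thr.py i_wrist.npz "[(222,152,244,172),(322,152,340,172)]" 75|grep world
python3 - <<'E'
import cv2
f=lambda a,s:cv2.resize(a,s,interpolation=cv2.INTER_CUBIC)
w=cv2.imread('pics/i_wrist.png');s=cv2.imread('pics/i_side.png');t=cv2.imread('pics/i_top.png')
r1=cv2.hconcat([f(w[130:210,200:360],(400,200)),f(s[150:230,220:330],(400,291))[:200]])
r2=cv2.hconcat([f(s[150:240,225:315],(400,400)),f(t[120:280,180:450],(400,237)) if 0 else f(t[130:270,270:450],(400,400))])
cv2.imwrite('pics/i_all.png',cv2.vconcat([r1,r2]))
E
```

```text
clock: 21.52
position: [0.6044, -0.009, 0.1438]
ee_rot: [0.498, 0.501, -0.501, -0.499]
ft_force: [0.1, -0.8, -3.9]
grip_width: 0.15
{'clock': 21.525, 'position': [0.6044, -0.009, 0.1438], 'ee_rot': [0.4983, 0.5014, -0.5013, -0.4991], 'ft_force': [0.0848, -0.8232, -3.8747], 'grip_width': 0.1502, 'joint_pos': [-0.3823, 0.3614, 0.4004, 1.6472, -0.1516, 1.1643, 1.6311]}
plate top y= [0.0004 0.0056 0.0076] tilt deg x,z [0.02 0.32] world z 0.1361
normal world [-4.9e-03 -6.0e-04  1.0e+00]
hole px [337.6 168.9] world mm [557.6  16.9] r 8.1 tool [0.0261 0.0078 0.0467]
hole px [226.1 168.9] world mm [558.  -35.7] r 8.1 tool [-0.0265  0.0077  0.0466]
[-0.0, 0.0, -0.0] [-0.001, -0.002, 0.001] mm 0.1
(222, 152, 244, 172) [224 155] [239 169] world [558.  -36.7] r 4.4
(322, 152, 340, 172) [326 156] [337 167] world [557.5  17.3] r 3.5
```

View pics/i_all.png

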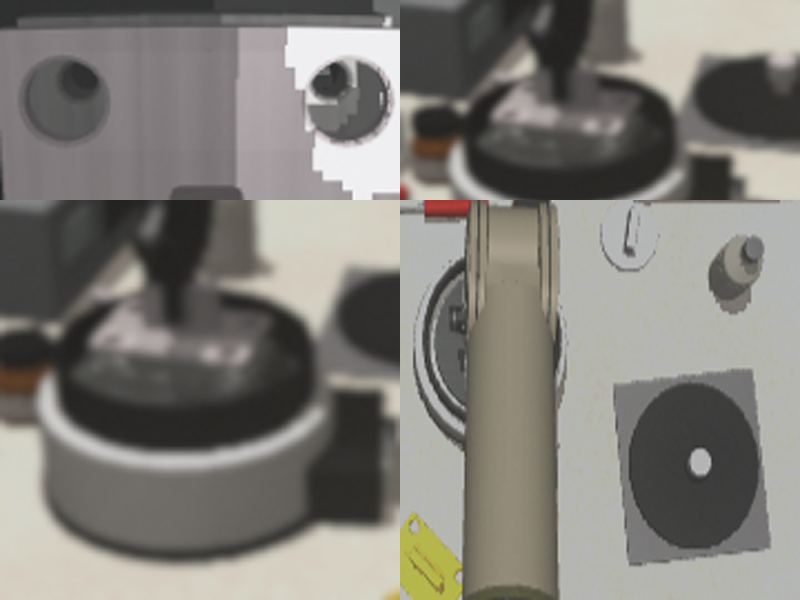

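```bash
python3 -m pendant '{"offset":[[0,0,0],[0,0,0],[0,0,0],[0,0,0]],"turn":[[0,0,0],[0,0,0],[0,0,0],[0,0,0]]}'; python3 -c "
from workcell import manip;print(max(abs(v) for v in manip.get_obs()['joint_velocities']));print(manip.hand_in())"
```

```text
clock: 22.18
position: [0.6044, -0.0089, 0.1438]
ee_rot: [0.498, 0.501, -0.501, -0.499]
ft_force: [-0.7, 0.4, -2.9]
grip_width: 0.154
0.0010924888099119185
the job is handed in; nothing more can be done
None
```

I set the lid down knob up on the mat, then took the silver flange from the tray. I handed in at 22.2 s, still holding it over the seat.

- **Lid:** it lies flat on the mat, with its top at 17 mm. The wrist camera puts its centre at (0.464, −0.324), and I measured the mat's centre as (0.462, −0.324).
- **Flange height and level:** the underside is at about 130 mm, 15 mm above the seat. It is level to about 0.3°. The wrist force is only the flange's weight (about 3–4 N), so it touches nothing but the gripper. The arm was still, with joint speeds of about 0.001 rad/s.
- **Hole alignment:** I could see two of the four holes past the gripper. Both were within about 1 mm of their threads. The other two follow from the plate's fixed hole pattern and its yaw, which matches the seat's to about 0.2°.

**Disagreement:** the top camera placed the seat and the knob about 2.5 mm further to the right (−y) than the wrist camera did. I put this down to calibration. I aligned the flange using the wrist camera alone, which saw both holes and threads, so an offset like that should largely cancel. In the final pose the arm blocked the top camera's view of the flange, so it could not confirm the alignment.

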